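Close the bench calliper on the larger thickness block

ROBOT

A 7-joint arm with a two-finger parallel gripper is mounted at the origin on a cart in front of the work surface, level with it; the furniture and walls round the work are solid. World frame = base frame: x ahead of the robot, y to its left, z up, the work surface at z = 0. Lengths are in m, angles in rad, forces in N, time in s.
With the tool pointing down it reaches from about 0.425 to 0.825 m from the base axis. Payload 3.6 kg.
Tool frame: the origin (TCP) lies at the very end of the fingers, on their centre line; the grasp point (between the pads) lies 19 mm behind it; z points along the fingers, y is the line along which they close (so a half turn about z gives the same grasp; the last joint's range is limited). The gripper opens to 93 mm and grips with 3 to 60 N. Pads are 15 mm wide; open, the fingers measure 128 mm over their backs; the gripper's body (75 mm by 188 mm) begins 65 mm behind the grasp point.
Start: joints at [1.244, 0.615, -0.013, 1.423, 0.008, 1.103, -0.04], TCP at [0.192, -0.621, 0.195] pointing down, gripper open.
Joint ranges: [-3.12, 3.12], [-0.3, 2.06], [-1.34, 1.32], [0.26, 2.42], [-1.36, 4.5], [0.01, 1.98], [-2.84, 2.84]. Speed limits (rad/s): [2.79, 2.79, 3.14, 3.14, 3.14, 3.14, 3.14].

INTERFACE

Orientations are given as a unit quaternion [w, x, y, z].
In Python, from bench import r, viewer gives the robot as it stands.
- The arm moves only by the shell command python3 -m creep 'ROWS'. ROWS is JSON, a list of rows, each an object of numbers: "claw": the finger opening in m, from 0 to 0.093; "dx", "dy", "dz": the shift along the tool's x, y, z in m; "roll": the turn about the tool's z in degrees. In form: [{"claw": .., "dx": .., "dy": .., "dz": .., "roll": ..}, ...]. A call has 1 to 20 rows; each row is the pose to reach, as a shift and turn from the pose commanded when the call began, along the tool's axes at that moment; what a row does not reach only later rows make up. A row lasts 1/8 s, in which the tool goes at most 62.5 mm and 10.7 degrees, less where a joint would pass 70% of its speed; a pose out of reach is approached as far as the arm can. A call with a gripper value outside its range is refused whole. The fingers move at their own pace and stop on an object; the grip force is fixed at half the most. Time passes only in rows, so rows that repeat a pose let the fingers close. It gives the time, the measured TCP pose, the force, the opening and the grip force at its end, in the units of the state.
- r.sense(): the state, without advancing time (a new reading comes with each control period).
- viewer.get_image(name): name is "side" or "top"; returns a dict with "frame" (480x640x3 uint8, red, green, blue), "z_map" (480x640 float32, m along the optical axis (not along the pixel's ray), 0 where there is no reading), "vfov" (degrees; the focal length in pixels is half the picture's height over the tangent of half this angle, whatever the lens; pixels are square), "cx", "cy" (the principal point, pixels), "D" ([k1, k2, p1, p2, k3] as OpenCV has them; the pictures are not rectified), "eye" and "orientation" of the camera in the world. Camera axes: x right, y up, looking along -z (the intrinsics and any distortion apply to the point x, -y, -z); pixel columns grow to the right and rows downward; lengths in m; the calibration is good to about 2 mm. A picture is of the moment at which its call begins.
- r.job_done(): hands the job in; it is judged then, once.
The state is a dict: "time_s": time; "qpos": joint angles; "dq": joint speeds; "joint_torque": joint torques, N m; "tcp_pos": TCP position; "eef_rot": TCP orientation; "contact_force": force on the tool from outside, world axes, zero at the start; "moment": the same for the moment, N m; "opening": opening from 0.0 (shut) to 1.0 (fully open); "gripper_force": force on a finger pad.
Only numpy, scipy, OpenCV 4.12 (cv2) and the standard library are available. Lean on these libraries where they do the work, as an engineer would, in place of code of your own. Each camera call takes 0.05 s, during which the arm holds its last target. There are 200 camera calls.

TASK

Check the larger of the two ground steel blocks in the bench calliper: lay it flat on the calliper's base between the open jaws, let go of it, then slide the movable jaw in by its black tab until both jaws touch the block, flat against its sides. Either pair of upright sides may be measured. Leave the calliper standing level about where it is, and leave the smaller block alone.

Things in the scene. Friction and masses are not known exactly. Their poses are not given: they have to be found in the camera images.
- test_block_1: The larger ground steel thickness block, 32 mm (its x) by 40 mm (its y) by 20 mm high (z), about 0.11 kg, lying flat on the bench. Origin at the centre of its underside, z up. Between the blocks and the calliper stands a fixed analyser (world x from 0.45, y = 0.02 to 0.24, up to 0.22 m high): carry the block well over it.
- test_block_2: The smaller ground steel block of the same look, 24 mm (x) by 30 mm (y) by 15 mm high; not to be used. Origin at the centre of its underside. The two blocks may lie in either of two places.
- gauge: Bench calliper, 1.8 kg, loose on rubber feet; slides if pushed with over about 10 N. Origin: centre of underside, z up, beam along y. Grey base 130 (x) by 230 (y), top at z = 10 mm. Beam x = 42 to 60, top z = 24. Fixed jaw: steel bar at the -y end, 24 thick, x = -55 to 60, top z = 32, its face looks to +y at y = -75. Lay the block wholly between the jaw faces, e.g. centred at x = -15 mm.
- jaw (a joint): Gap between the jaw faces, m: 0 shut, starts 0.085 to 0.105. Movable jaw: steel bar 24 mm thick, calliper x = -55 to 40, top z = 32, face at y = -75 + gap (mm), on a saddle on the beam reaching to y = -29 + gap. Black tab on it to hold: 32 (x) by 14 (y), z = 32 to 62, centred at x = 20, y = -63 + gap. Slides with about 2 N, stays where left.
There are look-alikes about, which are no part of the job. What is shaped like the test_block_1 but green or purple is not meant.

How it is judged:
By the outcome, as a careful person would: the job done as asked, in the order asked, and still so for the second after the job is handed in, with the robot touching nothing.
It also fails if it takes over 58 s, if anything falls off the work surface, if the arm or the gripper's body presses on something with over 40 N, if the wrist force passes 120 N, or if a joint passes its speed limit or range.

## Working session

There is one attempt and no reset: what is moved stays moved. The work goes in short steps, Python scripts to look and compute and a shell command to move; the robot and the scene stay as the last step left them, time stands still between calls to the robot, and variables do not carry over. Pictures are saved under pics/ and viewed, at most 10 in all, crops included, and the job is handed in when it is done.

```bash
mkdir -p pics
cat > h.py <<'E'
import numpy as np, cv2
from bench import r, viewer
from scipy.spatial.transform import Rotation as R
def q2R(q): return R.from_quat([q[1],q[2],q[3],q[0]]).as_matrix()
def shot(n):
    d=viewer.get_image(n); d['f']=240/np.tan(np.radians(d['vfov'])/2); d['R']=q2R(d['orientation'])
    d['K']=np.array([[d['f'],0,d['cx']],[0,d['f'],d['cy']],[0,0,1.]]); return d
def ray(d,uv):
    p=cv2.undistortPoints(np.float64(uv).reshape(-1,1,2),d['K'],np.float64(d['D'])).reshape(-1,2)
    return np.c_[p[:,0],-p[:,1],-np.ones(len(p))]@d['R'].T
def onplane(d,uv,z):
    v=ray(d,uv); e=np.array(d['eye']); return e+v*((z-e[2])/v[:,2])[:,None]
def cloud(d):
    """world xyz per pixel from z_map"""
    v,u=np.mgrid[:480,:640]; w=ray(d,np.c_[u.ravel(),v.ravel()])
    return (np.array(d['eye'])+w*d['z_map'].reshape(-1,1)).reshape(480,640,3)
def proj(d,P):
    c=(np.atleast_2d(P)-d['eye'])@d['R']; c=c*[1,-1,-1]
    return cv2.projectPoints(c,np.zeros(3),np.zeros(3),d['K'],np.float64(d['D']))[0].reshape(-1,2)
def save(n,img): cv2.imwrite('pics/'+n+'.png',cv2.cvtColor(img,cv2.COLOR_RGB2BGR))
E
python3 - <<'E'
from h import *
for n in('side','top'):
    d=shot(n); save(n+'0',d['frame']); print(n,d['vfov'],d['eye'],d['R'].round(3).tolist(),d['D'],d['cx'],d['cy'],(d['z_map']>0).mean())
print(r.sense())
E
```

```text
side 56.1167386177899 [ 0.49850675 -0.80676536  0.43649238] [[1.0, 0.001, 0.029], [0.026, 0.409, -0.912], [-0.013, 0.912, 0.409]] [-0.07916404  0.          0.          0.          0.        ] 321.21062637647697 237.74839544936154 0.971787109375
top 55.98709075530692 [0.26666644 0.09921043 1.05100905] [[-0.106, 0.974, -0.201], [-0.994, -0.104, 0.024], [0.002, 0.202, 0.979]] [-0.06333927  0.          0.          0.          0.        ] 315.37980567728704 241.96209593859734 0.9959440104166667
{'time_s': 0.1, 'qpos': array([ 1.24451169,  0.61584381, -0.01258761,  1.42469767,  0.00809121,
        1.10340421, -0.04043154]), 'dq': array([-3.42934636e-05, -2.56845601e-03, -9.70704007e-05, -4.37495101e-03,
       -1.23751688e-03, -3.61462931e-04, -7.84438998e-05]), 'joint_torque': array([ 9.57289085e-04, -4.60042012e+01,  2.10137414e-01, -1.66244334e+01,
       -6.11817185e-02,  1.69477175e-02,  9.50292065e-05]), 'tcp_pos': array([ 0.19173002, -0.62029224,  0.19379691]), 'eef_rot': array([-1.13564918e-03,  9.88786056e-01,  1.49334554e-01, -1.90226087e-04]), 'contact_force': array([ 1.08871312, -0.06465499, -0.12257051]), 'moment': array([ 0.0049596 ,  0.01295628, -0.00432042]), 'gripper_force': 0.0, 'opening': 0.9973719049039538}
```

View pics/top0.png

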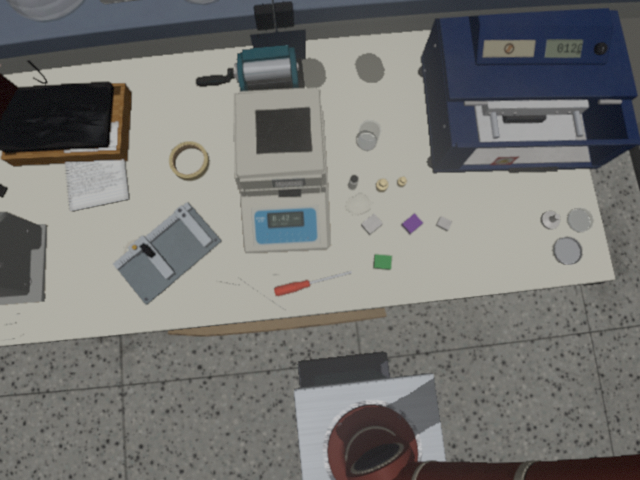

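View pics/side0.png

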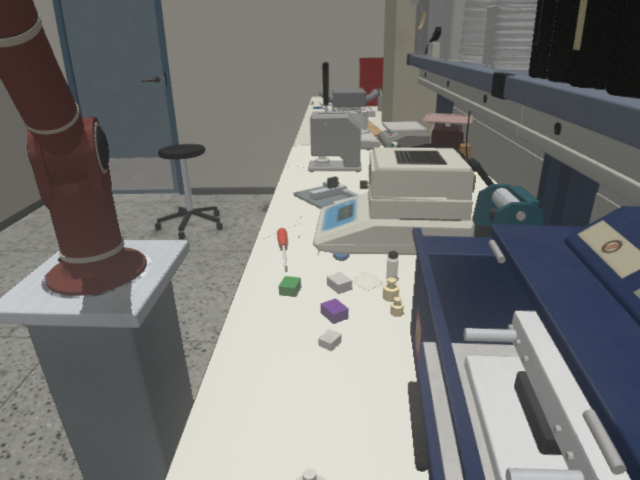

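Top view: the grey block at (372,225) and the smaller grey block at (444,223). The look-alikes are purple (412,224) and green (382,262). The calliper is at (167,252), with its black tab near (147,250). By size I'd pick (372,225). Next I'll measure it and look at a close crop.

Run:
```python
from h import *
d=shot('top'); f=d['frame']; C=cloud(d)
Z=C[...,2]; print('bench z',np.median(Z[225:245,390:440]))
hsv=cv2.cvtColor(f,cv2.COLOR_RGB2HSV)
for name,(u,v),h in(('b1',(372,225),.02),('b2',(444,223),.015)):
    m=np.zeros((480,640),np.uint8); s=np.s_[v-16:v+17,u-16:u+17]
    m[s]=((Z[s]>h*.6)).astype(np.uint8)
    n,l,st,_=cv2.connectedComponentsWithStats(m); k=l==1+np.argmax(st[1:,4])
    vv,uu=np.nonzero(k); P=onplane(d,np.c_[uu,vv],h)[:,:2]
    print(name,k.sum(),'Ztop',np.median(Z[k]),cv2.minAreaRect(np.float32(P*1000)), f[v,u],P.mean(0))
# close crops
a=cv2.resize(f[195:285,340:470],(800,554),interpolation=cv2.INTER_CUBIC)
b=cv2.resize(f[195:310,105:230],(600,552),interpolation=cv2.INTER_CUBIC)
save('cropA',a); save('cropB',b)
```

```text
bench z 0.0009555835789565315
b1 241 Ztop 0.020883698235052206 ((509.0054626464844, -62.64756774902344), (32.87495040893555, 41.99800491333008), 32.8980827331543) [164 162 159] [ 0.50891201 -0.06270425]
b2 136 Ztop 0.015223465213260234 ((490.8045654296875, -233.91456604003906), (29.51772117614746, 26.778217315673828), 54.94212341308594) [159 156 154] [ 0.49101014 -0.23444857]
```

View pics/cropA.png

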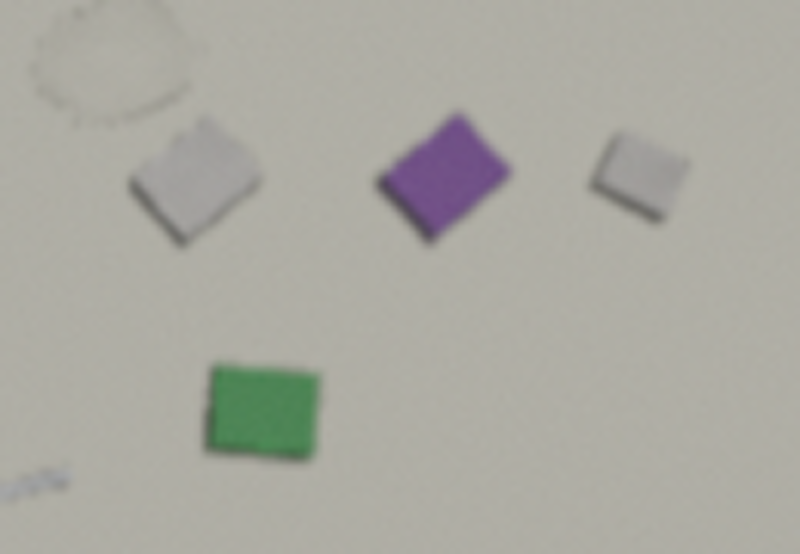

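View pics/cropB.png

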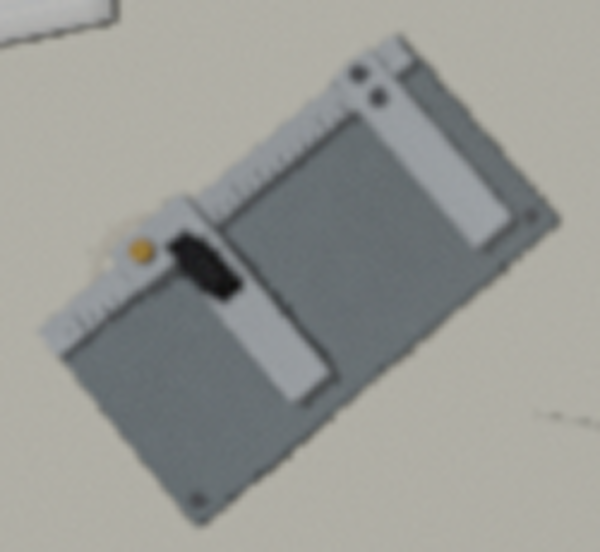

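The crop confirms that the larger plain grey block is at (372,225), about 33×42 mm. Its long edge runs lower-left to upper-right. The calliper's fixed jaw is at the upper right, the beam along the upper-left edge, and the movable jaw with its tab is mid-base. Next I'll measure the calliper.

```bash
cat > cal.py <<'E'
from h import *
def calliper(d,verbose=True):
    f=d['frame']; C=cloud(d); Z=C[...,2]-.0008
    reg=np.zeros((480,640),bool); reg[198:308,108:226]=1
    def big(m,k=1):
        n,l,st,_=cv2.connectedComponentsWithStats(m.astype(np.uint8)); o=1+np.argsort(-st[1:,4])[:k]
        return [l==i for i in o]
    def pl(m,z): v,u=np.nonzero(m); return onplane(d,np.c_[u,v],z)[:,:2]*1000
    base=big(reg&(Z>.005))[0]; out={}
    out['base']=cv2.minAreaRect(np.float32(pl(base,.010)))
    low=pl(base&(Z<.014),.010); out['low']=cv2.minAreaRect(np.float32(low))
    for i,m in enumerate(big(base&(Z>.0285)&(Z<.0365)&(f.max(2)>110),3)): out['jaw%d'%i]=cv2.minAreaRect(np.float32(pl(m,.032)))+(int(m.sum()),)
    tab=big(base&(f.max(2)<60)&(Z>.045))[0]; out['tab']=cv2.minAreaRect(np.float32(pl(tab,.062)))+(int(tab.sum()),np.median(Z[tab]))
    return out
if __name__=='__main__':
    for k,v in calliper(shot('top')).items(): print(k,v)
E
python3 cal.py
```

```text
base ((496.21588134765625, 427.14923095703125), (143.64273071289062, 230.36561584472656), 35.82758712768555)
low ((497.4041748046875, 427.77105712890625), (141.59898376464844, 230.6129913330078), 36.25571823120117)
jaw0 ((479.63531494140625, 453.0970458984375), (121.79641723632812, 46.61786651611328), 41.309383392333984, 440)
jaw1 ((545.6611938476562, 355.7875061035156), (112.84968566894531, 24.619760513305664), 35.8486213684082, 426)
jaw2 ((534.6911010742188, 451.0075378417969), (0.0, 0.0), 0.0, 1)
tab ((491.8940734863281, 454.9412841796875), (33.5599479675293, 14.021554946899414), 40.947540283203125, 86, np.float64(0.060916041656207474))
```

Run:
```python
from h import *
d=shot('top'); C=cloud(d).reshape(-1,3)
s=C[(C[:,1]>-.03)&(C[:,1]<.10)&(C[:,0]>.40)&(C[:,0]<.75)&(C[:,2]>.03)]
for a in np.arange(.42,.74,.03):
    k=s[(s[:,0]>=a)&(s[:,0]<a+.03)]
    if len(k): print('x %.2f miny %.3f zmax %.3f | z at y>.04: %.3f'%(a,k[:,1].min(),k[:,2].max(),np.median(k[k[:,1]>.04,2])), 'miny z>.08: %.3f'%(k[k[:,2]>.08,1].min() if (k[:,2]>.08).any() else 9))
b=np.array([.509,-.0627]);o=np.array([.4915,.424]);a=np.radians(36);Rc=np.array([[np.cos(a),-np.sin(a)],[np.sin(a),np.cos(a)]])
print('place',o+Rc@[-.015,-.047],'tab',o+Rc@[.020,.0248])
# side-view check of block centre
d=shot('side'); f=d['frame'];Z=cloud(d); m=np.zeros((480,640),np.uint8); sl=np.s_[268:296,322:358]; m[sl]=(Z[sl][...,2]>.017)
v,u=np.nonzero(m);P=onplane(d,np.c_[u,v],.02)[:,:2]; print('side b1',cv2.minAreaRect(np.float32(P*1000)),len(P))
```

```text
x 0.45 miny 0.040 zmax 0.064 | z at y>.04: 0.054 miny z>.08: 9.000
x 0.48 miny 0.038 zmax 0.076 | z at y>.04: 0.066 miny z>.08: 9.000
x 0.51 miny 0.037 zmax 0.090 | z at y>.04: 0.078 miny z>.08: 0.046
x 0.54 miny 0.035 zmax 0.192 | z at y>.04: 0.089 miny z>.08: 0.036
x 0.57 miny -0.028 zmax 0.209 | z at y>.04: 0.191 miny z>.08: 0.033
x 0.60 miny -0.030 zmax 0.210 | z at y>.04: 0.204 miny z>.08: 0.032
x 0.63 miny 0.031 zmax 0.213 | z at y>.04: 0.207 miny z>.08: 0.031
x 0.66 miny 0.029 zmax 0.213 | z at y>.04: 0.207 miny z>.08: 0.029
x 0.69 miny 0.027 zmax 0.213 | z at y>.04: 0.207 miny z>.08: 0.027
x 0.72 miny 0.025 zmax 0.211 | z at y>.04: 0.205 miny z>.08: 0.025
place [0.50699065 0.37715942] tab [0.49310327 0.45581933]
side b1 ((500.4520263671875, -62.59980392456055), (44.79058074951172, 59.72352981567383), 31.913375854492188) 222
```

```bash
python3 -m creep '[{"claw":0.07,"dx":0.015,"dy":-0.014,"dz":0,"roll":-4},{"claw":0.07,"dx":0.05,"dy":-0.047,"dz":0,"roll":-12},{"claw":0.07,"dx":0.09,"dy":-0.0845,"dz":0,"roll":-21},{"claw":0.07,"dx":0.13,"dy":-0.122,"dz":0,"roll":-30},{"claw":0.07,"dx":0.17,"dy":-0.1595,"dz":0,"roll":-39},{"claw":0.07,"dx":0.21,"dy":-0.197,"dz":0,"roll":-48},{"claw":0.07,"dx":0.25,"dy":-0.2345,"dz":0,"roll":-57},{"claw":0.07,"dx":0.29,"dy":-0.272,"dz":0,"roll":-66},{"claw":0.07,"dx":0.33,"dy":-0.3095,"dz":0,"roll":-75},{"claw":0.07,"dx":0.37,"dy":-0.347,"dz":0,"roll":-84},{"claw":0.07,"dx":0.41,"dy":-0.385,"dz":0,"roll":-93},{"claw":0.07,"dx":0.445,"dy":-0.418,"dz":0,"roll":-101},{"claw":0.07,"dx":0.4675,"dy":-0.439,"dz":0,"roll":-105.8},{"claw":0.07,"dx":0.4675,"dy":-0.439,"dz":0,"roll":-105.8},{"claw":0.07,"dx":0.4675,"dy":-0.439,"dz":0.03,"roll":-105.8},{"claw":0.07,"dx":0.4675,"dy":-0.439,"dz":0.05,"roll":-105.8},{"claw":0.07,"dx":0.4675,"dy":-0.439,"dz":0.05,"roll":-105.8}]'
python3 - <<'E'
from h import *
s=r.sense(); M=q2R(s['eef_rot']); print(s['time_s'],s['tcp_pos'],M.round(4).tolist(),s['qpos'].round(2))
print('yaw tool y',np.degrees(np.arctan2(M[1,1],M[0,1])),'shift',M.T@(np.array([.509,-.0627,.006])-s['tcp_pos']))
save('s1',shot('side')['frame'][150:400,200:520].repeat(2,0).repeat(2,1))
E
```

```text
time_s: 2.42
tcp_pos: [0.507, -0.0655, 0.1436]
eef_rot: [-0.002, 0.479, 0.878, -0.001]
contact_force: [0.4, 0.3, -0.6]
opening: 0.755
gripper_force: 0.0
2.425 [ 0.50703745 -0.0655464   0.14359694] [[-0.5416, 0.8406, -0.0043], [0.8406, 0.5416, -0.001], [0.0015, -0.0041, -1.0]] [ 0.46  0.52 -0.55  1.87  0.35  0.86  0.3 ]
yaw tool y 32.79221789141301 shift [0.00112653 0.00376192 0.13758433]
```

View pics/s1.png

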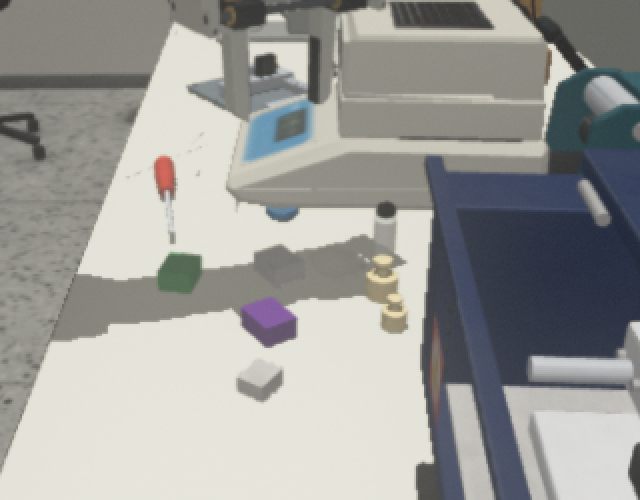

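The side view shows the fingers above the block at crop (279,264), with nothing under either finger. The bottle at (385,228) and weights at (381,278) stay well below the gripper body, so I'll go down.

```bash
python3 -m creep '[{"claw":0.07,"dx":0.001,"dy":0.004,"dz":0.02,"roll":0},{"claw":0.07,"dx":0.001,"dy":0.004,"dz":0.045,"roll":0},{"claw":0.07,"dx":0.001,"dy":0.004,"dz":0.07,"roll":0},{"claw":0.07,"dx":0.001,"dy":0.004,"dz":0.095,"roll":0},{"claw":0.07,"dx":0.001,"dy":0.004,"dz":0.115,"roll":0},{"claw":0.07,"dx":0.001,"dy":0.004,"dz":0.128,"roll":0},{"claw":0.07,"dx":0.001,"dy":0.004,"dz":0.136,"roll":0},{"claw":0.07,"dx":0.001,"dy":0.004,"dz":0.136,"roll":0}]'
python3 - <<'E'
from h import *
d=shot('side'); save('s2',d['frame'][190:310,260:420].repeat(4,0).repeat(4,1))
E
```

```text
time_s: 3.48
tcp_pos: [0.5119, -0.0606, 0.009]
eef_rot: [0.0, 0.477, 0.879, -0.0]
contact_force: [-0.2, 0.1, -0.1]
opening: 0.752
gripper_force: 0.0
```

View pics/s2.png

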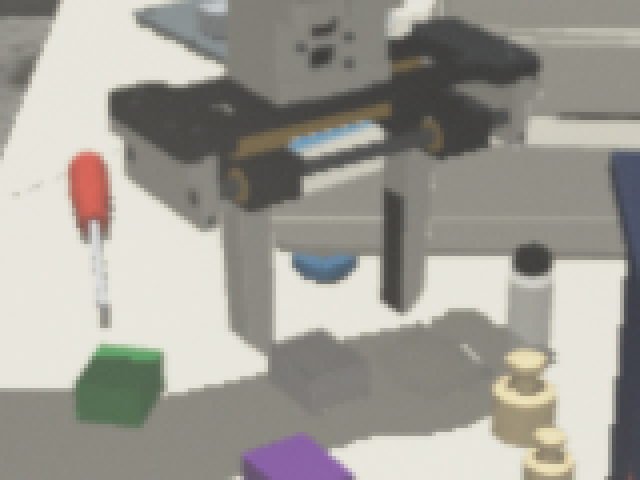

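Run:
```python
from h import *
s=r.sense(); M=q2R(s['eef_rot']); t=s['tcp_pos']; print(t)
d=shot('side'); g=lambda P:((proj(d,P)-[260,190])*4).round(0).tolist()
print('tcp',g(t),'tips inner',g([t+M@[0,.035,0],t-M@[0,.035,0]]),'block top ctr',g([.509,-.0627,.02]),'bottom',g([.509,-.0627,0]))
# block position from side image: brightness/depth
C=cloud(d); Z=C[...,2]
m=np.zeros((480,640),bool); m[268:300,322:358]=1
k=m&(Z>.016)&(Z<.025); print(k.sum(), C[k].mean(0),C[k].min(0),C[k].max(0))
d2=shot('top'); print('top tcp',proj(d2,t), proj(d2,[.509,-.0627,.02]))
```

```text
[ 0.51216983 -0.06054495  0.00928193]
tcp [[326.0, 368.0]] tips inner [[386.0, 349.0], [263.0, 389.0]] block top ctr [[319.0, 351.0]] bottom [[319.0, 388.0]]
233 [ 0.50829887 -0.06959313  0.02000477] [ 0.4885147  -0.13915607  0.01602076] [ 0.53170765 -0.03825632  0.02265491]
top tcp [[370.09546174 223.00465638]] [[371.72721157 223.10390102]]
```

Run:
```python
from h import *
d=shot('side'); C=cloud(d)
for (u,v) in [(248,320),(262,340),(250,330),(408,280),(408,300),(395,300),(240,250),(320,345)]:
    a=C[190+v//4,260+u//4]; print((u,v),a.round(4), d['frame'][190+v//4,260+u//4])
print(r.sense()['tcp_pos'])
u=260+252//4
for v in range(264,300,2): print(v,C[v,u].round(3),d['frame'][v,u])
```

```text
(248, 320) [ 0.4766 -0.0942  0.0534] [141 138 131]
(262, 340) [ 0.4818 -0.0923  0.0421] [140 138 131]
(250, 330) [ 0.4765 -0.0937  0.0491] [141 139 131]
(408, 280) [ 0.5509 -0.0478  0.0499] [138 137 130]
(408, 300) [ 0.5513 -0.0466  0.0386] [139 137 130]
(395, 300) [ 0.5439 -0.0425  0.0365] [76 74 71]
(240, 250) [ 0.4736 -0.0986  0.0914] [135 133 126]
(320, 345) [ 0.5094 -0.0571  0.0206] [125 122 119]
[ 0.51227362 -0.06048186  0.00949301]
264 [ 0.479 -0.095  0.066] [139 137 130]
266 [ 0.478 -0.092  0.061] [140 138 131]
268 [ 0.478 -0.095  0.058] [141 139 131]
270 [ 0.478 -0.094  0.054] [139 138 130]
272 [ 0.478 -0.093  0.049] [141 139 132]
274 [ 0.478 -0.093  0.044] [140 138 131]
276 [ 0.476 -0.019 -0.001] [178 176 166]
278 [ 0.476 -0.028 -0.   ] [230 229 220]
280 [ 0.476 -0.036 -0.   ] [232 231 221]
282 [ 0.477 -0.046  0.001] [229 228 218]
284 [ 0.477 -0.051 -0.001] [145 143 134]
286 [ 0.477 -0.059 -0.   ] [138 136 127]
288 [ 0.477 -0.068  0.001] [138 136 127]
290 [ 0.477 -0.074 -0.   ] [138 136 127]
292 [ 0.478 -0.082  0.   ] [139 138 129]
294 [ 0.478 -0.088 -0.001] [139 138 128]
296 [ 0.478 -0.096  0.   ] [138 136 127]
298 [ 0.478 -0.103  0.   ] [139 137 128]
```

The depth image puts the fingertips at z ≈ 0.04, while the reported TCP z is 0.009. The x and y positions agree. I'll descend gently and measure again before trusting either value.

```bash
cat > tip.py <<'E'
from h import *
def tips():
    s=r.sense(); M=q2R(s['eef_rot']); t=s['tcp_pos']; d=shot('side'); C=cloud(d); L=(C-t)@M
    w=s['opening']*.093/2
    print('tcp',t.round(4),'F',s['contact_force'].round(1),'open',w*2,'gf',s['gripper_force'])
    for sg in(1,-1):
        y=L[...,1]*sg; k=(y>w-.006)&(y<w+.022)&(abs(L[...,0])<.014)&(C[...,2]>.003)&(L[...,2]>-.1)&(L[...,2]<.06)
        cols=np.nonzero(k.sum(0)>5)[0]
        print('finger',sg,'lowest z per col',[round(float(C[:,c,2][k[:,c]].min()),3) for c in cols],'y rng',np.round(y[k].min(),3),np.round(y[k].max(),3),'x',L[...,0][k].min().round(3),L[...,0][k].max().round(3))
if __name__=='__main__': tips()
E
python3 tip.py
python3 -m creep '[{"claw":0.07,"dx":0.003,"dy":-0.002,"dz":0.003,"roll":0},{"claw":0.07,"dx":0.003,"dy":-0.003,"dz":0.005,"roll":0},{"claw":0.07,"dx":0.003,"dy":-0.003,"dz":0.005,"roll":0}]'
python3 tip.py
```

```text
tcp [ 0.5123 -0.0605  0.0095] F [ 0.1 -0.5 -0.1] open 0.06966843698296447 gf 0.0
finger 1 lowest z per col [0.033, 0.036, 0.036, 0.035, 0.003, 0.035, 0.035, 0.036, 0.04, 0.041, 0.043, 0.067, 0.092] y rng 0.033 0.053 x -0.013 0.012
finger -1 lowest z per col [0.073, 0.048, 0.044, 0.046, 0.045, 0.045, 0.043, 0.044, 0.042, 0.039, 0.036, 0.035, 0.033] y rng 0.034 0.054 x -0.013 0.01
time_s: 4.1
tcp_pos: [0.5073, -0.0596, 0.0037]
eef_rot: [-0.0, 0.477, 0.879, -0.0]
contact_force: [-0.2, 0.2, 0.7]
opening: 0.751
gripper_force: 0.0
tcp [ 0.5073 -0.0596  0.0037] F [-0.2  0.2  0.7] open 0.06988731254126468 gf 0.0
finger 1 lowest z per col [0.029, 0.03, 0.029, 0.03, 0.003, 0.028, 0.03, 0.03, 0.032, 0.035, 0.035, 0.054, 0.079] y rng 0.033 0.054 x -0.014 0.008
finger -1 lowest z per col [0.078, 0.053, 0.039, 0.037, 0.04, 0.038, 0.039, 0.038, 0.036, 0.033, 0.031, 0.027, 0.03] y rng 0.036 0.054 x -0.013 0.009
```

No contact force, and the tips really are about 25 mm above the reported z. I'll keep going in small steps.

```bash
python3 -m creep '[{"claw":0.07,"dx":0,"dy":0,"dz":0.004,"roll":0},{"claw":0.07,"dx":0,"dy":0,"dz":0.008,"roll":0},{"claw":0.07,"dx":0,"dy":0,"dz":0.012,"roll":0},{"claw":0.07,"dx":0,"dy":0,"dz":0.012,"roll":0}]'
python3 tip.py
```

```text
time_s: 4.65
tcp_pos: [0.5073, -0.0595, -0.0086]
eef_rot: [-0.0, 0.477, 0.879, -0.0]
contact_force: [0.2, 0.7, 0.4]
opening: 0.756
gripper_force: 0.0
tcp [ 0.5073 -0.0595 -0.0086] F [0.2 0.7 0.4] open 0.07029493509454512 gf 0.0
finger 1 lowest z per col [0.018, 0.017, 0.017, 0.015, 0.018, 0.017, 0.017, 0.019, 0.019, 0.023, 0.026, 0.046, 0.071] y rng 0.034 0.053 x -0.012 0.009
finger -1 lowest z per col [0.07, 0.043, 0.024, 0.027, 0.028, 0.026, 0.025, 0.025, 0.025, 0.021, 0.018, 0.019, 0.017] y rng 0.035 0.054 x -0.013 0.009
```

```bash
python3 -m creep '[{"claw":0.07,"dx":-0.002,"dy":0,"dz":0.004,"roll":0},{"claw":0.07,"dx":-0.003,"dy":0,"dz":0.007,"roll":0},{"claw":0.07,"dx":-0.003,"dy":0,"dz":0.01,"roll":0},{"claw":0.07,"dx":-0.003,"dy":0,"dz":0.01,"roll":0}]'
python3 tip.py
python3 - <<'E'
from h import *
save('s3',shot('side')['frame'][190:310,260:420].repeat(4,0).repeat(4,1))
E
```

```text
time_s: 5.2
tcp_pos: [0.509, -0.062, -0.0184]
eef_rot: [-0.0, 0.477, 0.879, -0.0]
contact_force: [-1.8, -0.2, -0.2]
opening: 0.75
gripper_force: 0.0
tcp [ 0.509  -0.062  -0.0184] F [-1.8 -0.2 -0.2] open 0.06976784893859808 gf 0.0
finger 1 lowest z per col [0.007, 0.008, 0.007, 0.008, 0.007, 0.007, 0.007, 0.008, 0.009, 0.013, 0.014, 0.039, 0.066] y rng 0.034 0.053 x -0.013 0.008
finger -1 lowest z per col [0.06, 0.035, 0.016, 0.014, 0.015, 0.017, 0.016, 0.016, 0.012, 0.012, 0.008, 0.006, 0.009] y rng 0.035 0.054 x -0.013 0.008
```

View pics/s3.png

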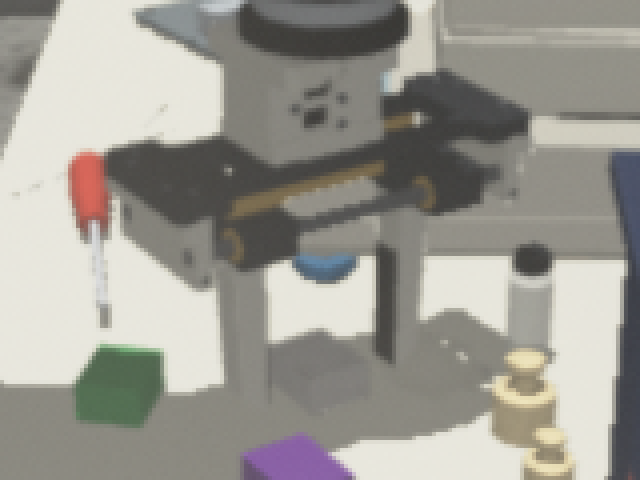

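The fingertips now flank the block at crop (320,370), about 7 mm above the bench. I'll use real z ≈ reported z + 0.0255. Closing, then a small lift.

```bash
python3 -m creep '[{"claw":0.02,"dx":0,"dy":0,"dz":0,"roll":0},{"claw":0.02,"dx":0,"dy":0,"dz":0,"roll":0},{"claw":0.02,"dx":0,"dy":0,"dz":0,"roll":0},{"claw":0.02,"dx":0,"dy":0,"dz":0,"roll":0},{"claw":0.02,"dx":0,"dy":0,"dz":0,"roll":0},{"claw":0.02,"dx":0,"dy":0,"dz":0,"roll":0}]'; python3 -m creep '[{"claw":0.02,"dx":0,"dy":0,"dz":-0.02,"roll":0},{"claw":0.02,"dx":0,"dy":0,"dz":-0.04,"roll":0},{"claw":0.02,"dx":0,"dy":0,"dz":-0.04,"roll":0}]'
python3 - <<'E'
from h import *
s=r.sense();M=q2R(s['eef_rot']);t=s['tcp_pos']
d=shot('side'); L=(cloud(d)-t)@M
k=(abs(L[...,1])<.0155)&(abs(L[...,0])<.03)&(L[...,2]>-.06)&(L[...,2]<.03); C=cloud(d)
P=L[k]; print(k.sum(),'local z of points (rel TCP) pct',np.percentile(P[:,2],[2,20,50,80,98]).round(4),'x',np.percentile(P[:,0],[2,50,98]).round(4))
top=P[:,2]<np.percentile(P[:,2],20)+.002; print('top face x',np.percentile(P[top,0],[1,99]).round(4))
E
```

```text
time_s: 6.05
tcp_pos: [0.5089, -0.0623, -0.0181]
eef_rot: [-0.0, 0.477, 0.879, -0.0]
contact_force: [-1.2, 0.2, 0.6]
opening: 0.339
gripper_force: 30.0
time_s: 6.42
tcp_pos: [0.5104, -0.062, 0.0228]
eef_rot: [0.001, 0.477, 0.879, 0.001]
contact_force: [-0.3, -0.3, -2.1]
opening: 0.342
gripper_force: 30.0
550 local z of points (rel TCP) pct [-0.0404 -0.0384 -0.021   0.0224  0.0234] x [-0.0275 -0.0103  0.0271]
top face x [-0.0219  0.0178]
```

The block is held: the opening is 31.5 mm, and the block's underside sits at reported TCP z + 0.018. Next I lift straight up 0.25 m and cross over the analyser.

```bash
python3 -m creep '[{"claw":0.02,"dx":0,"dy":0,"dz":-0.02,"roll":0},{"claw":0.02,"dx":0,"dy":0,"dz":-0.06,"roll":0},{"claw":0.02,"dx":0,"dy":0,"dz":-0.1,"roll":0},{"claw":0.02,"dx":0,"dy":0,"dz":-0.14,"roll":0},{"claw":0.02,"dx":0,"dy":0,"dz":-0.18,"roll":0},{"claw":0.02,"dx":0,"dy":0,"dz":-0.22,"roll":0},{"claw":0.02,"dx":0,"dy":0,"dz":-0.245,"roll":0},{"claw":0.02,"dx":0,"dy":0,"dz":-0.255,"roll":0},{"claw":0.02,"dx":0,"dy":0,"dz":-0.255,"roll":0}]'
python3 - <<'E'
from h import *
s=r.sense(); M=q2R(s['eef_rot']); print(s['tcp_pos'],s['qpos'].round(2),s['opening'])
print(M.round(3).tolist(),M.T@(np.array([.507,.377,.25])-s['tcp_pos']))
E
```

```text
time_s: 7.6
tcp_pos: [0.509, -0.0622, 0.2761]
eef_rot: [-0.0, 0.477, 0.879, -0.0]
contact_force: [-0.2, 0.5, -1.2]
opening: 0.338
gripper_force: 30.0
[ 0.50896887 -0.06220354  0.27605482] [ 0.52  0.38 -0.63  1.67  0.24  1.17  0.4 ] 0.3384614075926118
[[-0.544, 0.839, -0.001], [0.839, 0.544, 0.0], [0.001, -0.001, -1.0]] [0.36950569 0.23742114 0.02606206]
```

```bash
python3 -m creep '[{"claw":0.02,"dx":0.012,"dy":0.008,"dz":0,"roll":0},{"claw":0.02,"dx":0.042,"dy":0.027,"dz":0,"roll":-0.5},{"claw":0.02,"dx":0.076,"dy":0.049,"dz":0,"roll":-1},{"claw":0.02,"dx":0.11,"dy":0.071,"dz":0,"roll":-1.5},{"claw":0.02,"dx":0.144,"dy":0.0925,"dz":0,"roll":-2},{"claw":0.02,"dx":0.178,"dy":0.114,"dz":0,"roll":-2.5},{"claw":0.02,"dx":0.212,"dy":0.136,"dz":0,"roll":-3},{"claw":0.02,"dx":0.246,"dy":0.158,"dz":0,"roll":-3},{"claw":0.02,"dx":0.28,"dy":0.18,"dz":0,"roll":-3},{"claw":0.02,"dx":0.314,"dy":0.202,"dz":0,"roll":-3},{"claw":0.02,"dx":0.345,"dy":0.222,"dz":0,"roll":-3},{"claw":0.02,"dx":0.363,"dy":0.233,"dz":0,"roll":-3},{"claw":0.02,"dx":0.3695,"dy":0.2375,"dz":0,"roll":-3},{"claw":0.02,"dx":0.3695,"dy":0.2375,"dz":0,"roll":-3},{"claw":0.02,"dx":0.3695,"dy":0.2375,"dz":0.04,"roll":-3},{"claw":0.02,"dx":0.3695,"dy":0.2375,"dz":0.08,"roll":-3},{"claw":0.02,"dx":0.3695,"dy":0.2375,"dz":0.12,"roll":-3},{"claw":0.02,"dx":0.3695,"dy":0.2375,"dz":0.16,"roll":-3},{"claw":0.02,"dx":0.3695,"dy":0.2375,"dz":0.18,"roll":-3},{"claw":0.02,"dx":0.3695,"dy":0.2375,"dz":0.18,"roll":-3}]'
python3 - <<'E'
from h import *
s=r.sense(); M=q2R(s['eef_rot']); t=s['tcp_pos']; print(t,s['opening'],s['gripper_force'],'yaw',np.degrees(np.arctan2(M[1,1],M[0,1])))
print(M.T@(np.array([.507,.377,t[2]])-t))
d=shot('top'); save('t1',d['frame'][180:320,90:250].repeat(4,0).repeat(4,1))
# finger depth check in both views
for n in('side','top'):
    d=shot(n); C=cloud(d); L=(C-t)@M
    k=(abs(L[...,1])<.06)&(abs(L[...,0])<.03)&(L[...,2]>-.07)&(L[...,2]<.03); print(n,k.sum(),np.percentile(L[k],[2,50,98],axis=0).round(3).tolist() if k.any() else '')
E
```

```text
time_s: 10.1
tcp_pos: [0.5072, 0.3745, 0.0951]
eef_rot: [-0.0, 0.455, 0.89, -0.002]
contact_force: [0.8, -0.4, -0.7]
opening: 0.339
gripper_force: 30.0
[0.50715091 0.37447444 0.09512401] 0.3392860059132154 29.999173879623413 yaw 35.86756265738023
[ 2.13505021e-03  1.35745411e-03 -8.93858805e-06]
side 346 [[-0.021, -0.031, -0.069], [-0.009, -0.006, -0.042], [0.01, 0.031, -0.022]]
top 7 [[-0.006, -0.028, -0.069], [0.013, -0.014, -0.031], [0.017, -0.011, -0.026]]
```

View pics/t1.png

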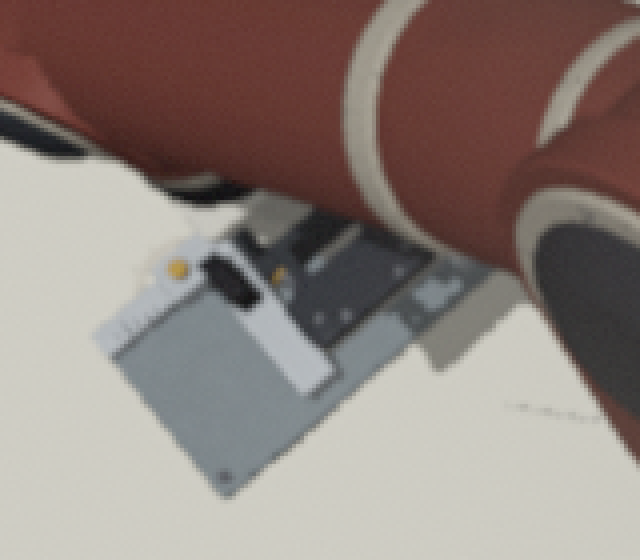

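In the top view the gripper is over the gap between the fixed jaw and the movable jaw. The tab at crop (230,283) is clear of the body. I'll descend most of the way, then check.

```bash
python3 -m creep '[{"claw":0.02,"dx":0.004,"dy":0.0015,"dz":0.02,"roll":0},{"claw":0.02,"dx":0.004,"dy":0.0015,"dz":0.045,"roll":0},{"claw":0.02,"dx":0.004,"dy":0.0015,"dz":0.065,"roll":0},{"claw":0.02,"dx":0.004,"dy":0.0015,"dz":0.08,"roll":0},{"claw":0.02,"dx":0.004,"dy":0.0015,"dz":0.09,"roll":0},{"claw":0.02,"dx":0.004,"dy":0.0015,"dz":0.09,"roll":0}]'
cat > chk.py <<'E'
from h import *
s=r.sense(); M=q2R(s['eef_rot']); t=s['tcp_pos']; print(t,'yaw',np.degrees(np.arctan2(M[1,1],M[0,1])))
a=np.radians(36);Rc=np.array([[np.cos(a),-np.sin(a)],[np.sin(a),np.cos(a)]]);print('tcp in calliper',((t[:2]-[.4915,.424])@Rc).round(4))
d=shot('side'); C=cloud(d); L=(C-t)@M; save('sc',d['frame'])
k=(abs(L[...,1])<.014)&(abs(L[...,0])<.03)&(L[...,2]>-.05)&(L[...,2]<-.0)
for zlo in np.arange(.005,.07,.004):
    q=C[k&(C[...,2]>=zlo)&(C[...,2]<zlo+.004)]
    if len(q):
        l=(q-t)@M; print('z %.3f n %d localx %.3f..%.3f'%(zlo,len(q),l[:,0].min(),l[:,0].max()))
p=proj(d,[t[0],t[1],.02])[0]; print(p)
u,v=p.astype(int); save('s4_%d'%(s['time_s']*100),d['frame'][v-45:v+45,u-60:u+60].repeat(6,0).repeat(6,1))
E
python3 chk.py; ls pics
```

```text
time_s: 11.0
tcp_pos: [0.506, 0.3811, 0.0062]
eef_rot: [-0.0, 0.454, 0.891, -0.0]
contact_force: [-0.6, -0.5, -0.8]
opening: 0.34
gripper_force: 30.0
[0.50595431 0.3810726  0.00620416] yaw 35.98157923918318
tcp in calliper [-0.0135 -0.0432]
z 0.009 n 19 localx 0.007..0.029
z 0.021 n 1 localx 0.009..0.009
z 0.025 n 7 localx -0.021..-0.016
z 0.029 n 11 localx -0.029..-0.017
z 0.033 n 11 localx -0.023..-0.014
z 0.037 n 15 localx -0.022..-0.014
z 0.041 n 16 localx -0.024..0.005
z 0.045 n 30 localx -0.022..0.018
[336.83678671 199.59684987]
cropA.png
cropB.png
s1.png
s2.png
s3.png
s4_1100.png
sc.png
side0.png
t1.png
top0.png
```

```bash
python3 -m creep '[{"claw":0.02,"dx":0,"dy":0,"dz":0.005,"roll":0},{"claw":0.02,"dx":0,"dy":0,"dz":0.009,"roll":0},{"claw":0.02,"dx":0,"dy":0,"dz":0.012,"roll":0},{"claw":0.02,"dx":0,"dy":0,"dz":0.013,"roll":0},{"claw":0.02,"dx":0,"dy":0,"dz":0.013,"roll":0}]'; python3 chk.py
```

```text
time_s: 11.68
tcp_pos: [0.5062, 0.3813, -0.0061]
eef_rot: [-0.0, 0.454, 0.891, 0.0]
contact_force: [0.2, 0.4, -2.1]
opening: 0.344
gripper_force: 30.0
[ 0.50621502  0.3812826  -0.00609584] yaw 35.97774903465054
tcp in calliper [-0.0132 -0.0432]
z 0.009 n 4 localx 0.009..0.025
z 0.013 n 1 localx 0.014..0.014
z 0.025 n 8 localx -0.021..-0.009
z 0.029 n 33 localx -0.024..0.020
z 0.033 n 16 localx -0.020..0.015
[336.92995209 199.57158068]
```

```bash
python3 -m creep '[{"claw":0.02,"dx":0,"dy":0,"dz":0.001,"roll":0},{"claw":0.02,"dx":0,"dy":0,"dz":0.001,"roll":0}]'
```

```text
time_s: 11.98
tcp_pos: [0.5062, 0.3812, -0.0071]
eef_rot: [0.0, 0.454, 0.891, 0.0]
contact_force: [0.2, -0.7, -1.0]
opening: 0.34
gripper_force: 30.0
```

```bash
python3 -m creep '[{"claw":0.02,"dx":0,"dy":0,"dz":0.001,"roll":0},{"claw":0.02,"dx":0,"dy":0,"dz":0.001,"roll":0}]'; python3 -m creep '[{"claw":0.02,"dx":0,"dy":0,"dz":0.0005,"roll":0},{"claw":0.02,"dx":0,"dy":0,"dz":0.0005,"roll":0}]'
```

```text
time_s: 12.22
tcp_pos: [0.5063, 0.3813, -0.0081]
eef_rot: [0.0, 0.454, 0.891, 0.0]
contact_force: [0.9, 0.1, -0.7]
opening: 0.341
gripper_force: 30.0
time_s: 12.48
tcp_pos: [0.5063, 0.3814, -0.0081]
eef_rot: [0.0, 0.454, 0.891, 0.0]
contact_force: [-0.5, -0.9, 3.0]
opening: 0.34
gripper_force: 30.0
```

Contact is felt (3 N), so the block is resting on the base. I'll release with a small opening, since the beam is close, and rise.

```bash
python3 -m creep '[{"claw":0.046,"dx":0,"dy":0,"dz":0,"roll":0},{"claw":0.046,"dx":0,"dy":0,"dz":0,"roll":0},{"claw":0.046,"dx":0,"dy":0,"dz":0,"roll":0},{"claw":0.046,"dx":0,"dy":0,"dz":-0.01,"roll":0},{"claw":0.046,"dx":0,"dy":0,"dz":-0.03,"roll":0},{"claw":0.046,"dx":0,"dy":0,"dz":-0.06,"roll":0},{"claw":0.046,"dx":0,"dy":0,"dz":-0.1,"roll":0},{"claw":0.046,"dx":0,"dy":0,"dz":-0.14,"roll":0},{"claw":0.046,"dx":-0.03,"dy":-0.03,"dz":-0.17,"roll":0},{"claw":0.046,"dx":-0.06,"dy":-0.05,"dz":-0.18,"roll":0},{"claw":0.046,"dx":-0.08,"dy":-0.06,"dz":-0.18,"roll":0},{"claw":0.046,"dx":-0.08,"dy":-0.06,"dz":-0.18,"roll":0}]'
python3 - <<'E'
from h import *
d=shot('side'); f=d['frame']
P=proj(d,[.4915,.424,.02])[0].astype(int); u,v=P; print(u,v)
a=f[v-35:v+35,u-50:u+50].repeat(4,0).repeat(4,1); t=shot('top'); b=t['frame'][195:310,105:230]; b=cv2.resize(b,(400,280),interpolation=cv2.INTER_CUBIC)
save('both1',np.hstack([a,b])); s=r.sense();print(s['tcp_pos'])
E
```

```text
time_s: 13.98
tcp_pos: [0.5058, 0.2794, 0.1729]
eef_rot: [0.001, 0.456, 0.89, 0.0]
contact_force: [-0.6, -0.6, -0.1]
opening: 0.493
gripper_force: 0.0
331 194
[0.50443796 0.28256869 0.1723912 ]
```

View pics/both1.png

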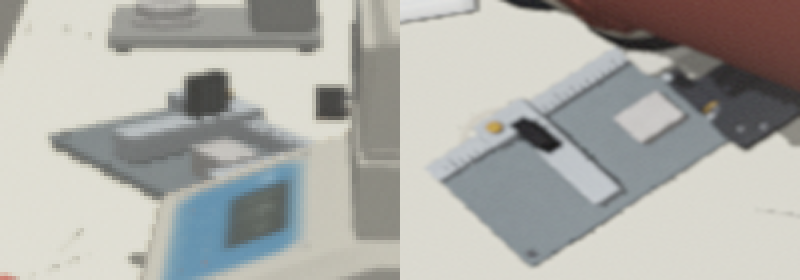

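Side crop: the block at (225,155) lies flat in front of the movable jaw. Top crop: the block at (650,117) is square to the jaws, with clearance on both sides. Now I'll re-measure the tab.

Run:
```python
from h import *
for n,reg in(('top',np.s_[215:290,120:190]),('side',np.s_[155:215,300:360])):
    d=shot(n); f=d['frame']; Z=cloud(d)[...,2]; m=np.zeros((480,640),np.uint8); m[reg]=((f.max(2)<75)&(Z>.035)&(Z<.075))[reg]
    _,l,st,_=cv2.connectedComponentsWithStats(m); k=l==1+np.argmax(st[1:,4]); v,u=np.nonzero(k)
    if n=='top': P=onplane(d,np.c_[u,v],.062)[:,:2]*1000; print(n,cv2.minAreaRect(np.float32(P)),k.sum())
    else:
        C=cloud(d)[k]; print(n,'range',np.percentile(C,[3,50,97],axis=0).round(4).tolist(),k.sum())
s=r.sense();M=q2R(s['eef_rot']);print(s['tcp_pos'],np.degrees(np.arctan2(M[1,1],M[0,1])),s['qpos'].round(2))
print('to tab',M.T@(np.array([.4925,.4555,.10])-s['tcp_pos']))
```

```text
top ((490.52490234375, 452.711181640625), (35.21793746948242, 12.483097076416016), 41.047515869140625) 91
side range [[0.4807, 0.4427, 0.036], [0.4923, 0.4504, 0.0484], [0.5039, 0.4589, 0.0612]] 74
[0.50400957 0.2831871  0.17185857] 36.113946336025364 [-0.15  0.6  -0.65  1.66  0.41  1.02 -0.3 ]
to tab [0.14588869 0.09218663 0.07215243]
```

```bash
python3 -m creep '[{"claw":0.06,"dx":0.015,"dy":0.01,"dz":0,"roll":-8},{"claw":0.06,"dx":0.03,"dy":0.02,"dz":0,"roll":-17},{"claw":0.06,"dx":0.05,"dy":0.03,"dz":0,"roll":-26},{"claw":0.06,"dx":0.07,"dy":0.04,"dz":0,"roll":-35},{"claw":0.06,"dx":0.09,"dy":0.05,"dz":0,"roll":-44},{"claw":0.06,"dx":0.11,"dy":0.06,"dz":0,"roll":-53},{"claw":0.06,"dx":0.125,"dy":0.07,"dz":0,"roll":-62},{"claw":0.06,"dx":0.135,"dy":0.08,"dz":0,"roll":-71},{"claw":0.06,"dx":0.142,"dy":0.088,"dz":0.01,"roll":-80},{"claw":0.06,"dx":0.145,"dy":0.091,"dz":0.03,"roll":-88},{"claw":0.06,"dx":0.145,"dy":0.091,"dz":0.055,"roll":-90},{"claw":0.06,"dx":0.145,"dy":0.091,"dz":0.07,"roll":-90},{"claw":0.06,"dx":0.145,"dy":0.091,"dz":0.07,"roll":-90}]'
cat > fc.py <<'E'
from h import *
s=r.sense();M=q2R(s['eef_rot']);t=s['tcp_pos'];print(t,'yaw y',np.degrees(np.arctan2(M[1,1],M[0,1])),s['qpos'].round(2))
d=shot('side'); C=cloud(d); L=(C-t)@M; w=s['opening']*.0465
print('to tab (tool axes)',M.T@(np.array([.492,.4545,.0145])-t))
for sg in(1,-1):
    y=L[...,1]*sg; k=(y>w-.006)&(y<w+.022)&(abs(L[...,0])<.014)&(L[...,2]>-.08)&(L[...,2]<-.015)
    if k.sum()>5: print(sg,k.sum(),'tip z',np.percentile(C[k][:,2],3).round(4),'x',np.percentile(L[k][:,0],[5,95]).round(4),'y',np.percentile(y[k],[5,95]).round(4),'half open',w)
f=d['frame']; k=np.zeros((480,640),bool); k[155:215,300:360]=1; k&=(f.max(2)<75)&(C[...,2]>.03)&(C[...,2]<.064)&(abs(L[...,0])<.03)&(abs(L[...,1])<.02); 
if k.any(): print('tab pts local',np.percentile(L[k],[3,50,97],axis=0).round(4).tolist())
E
python3 fc.py
```

```text
time_s: 15.8
tcp_pos: [0.4924, 0.452, 0.1001]
eef_rot: [-0.001, -0.309, 0.951, -0.0]
contact_force: [0.2, -0.2, -0.6]
opening: 0.644
gripper_force: 0.0
[0.49236628 0.45201376 0.10013275] yaw y 125.99830348286332 [-0.3   0.91 -0.95  1.45  0.77  1.18  0.83]
to tab (tool axes) [-0.00136704  0.00223775  0.08562948]
1 140 tip z 0.1276 x [-0.0069  0.0109] y [0.0255 0.0404] half open 0.02993531764105902
-1 149 tip z 0.1281 x [-0.0078  0.0095] y [0.0344 0.0501] half open 0.02993531764105902
tab pts local [[-0.0133, -0.0071, 0.0388], [0.0014, -0.0024, 0.0518], [0.0137, 0.0045, 0.0644]]
```

```bash
python3 -m creep '[{"claw":0.06,"dx":-0.001,"dy":0.003,"dz":0.02,"roll":0},{"claw":0.06,"dx":-0.001,"dy":0.003,"dz":0.045,"roll":0},{"claw":0.06,"dx":-0.001,"dy":0.003,"dz":0.065,"roll":0},{"claw":0.06,"dx":-0.001,"dy":0.003,"dz":0.078,"roll":0},{"claw":0.06,"dx":-0.001,"dy":0.003,"dz":0.085,"roll":0},{"claw":0.06,"dx":-0.001,"dy":0.003,"dz":0.085,"roll":0}]'; python3 fc.py
```

```text
time_s: 16.6
tcp_pos: [0.4921, 0.4552, 0.0162]
eef_rot: [-0.0, -0.309, 0.951, 0.0]
contact_force: [0.6, -0.6, 0.2]
opening: 0.647
gripper_force: 0.0
[0.4921157  0.45517275 0.01623097] yaw y 125.97723183878111 [-0.33  1.01 -0.89  1.51  0.86  1.05  0.76]
to tab (tool axes) [ 0.00048865 -0.00047681  0.00173092]
1 122 tip z 0.0447 x [-0.0071  0.0101] y [0.0268 0.0411] half open 0.030065982428013487
-1 135 tip z 0.0436 x [-0.0085  0.0092] y [0.0341 0.049 ] half open 0.030065982428013487
tab pts local [[-0.0079, -0.009, -0.0454], [0.0065, -0.0043, -0.0331], [0.0147, 0.0076, -0.0184]]
```

```bash
python3 -m creep '[{"claw":0.04,"dx":0,"dy":0,"dz":0.001,"roll":0},{"claw":0.025,"dx":0,"dy":0,"dz":0.001,"roll":0},{"claw":0.018,"dx":0,"dy":0,"dz":0.001,"roll":0},{"claw":0.01,"dx":0,"dy":0,"dz":0.001,"roll":0},{"claw":0.01,"dx":0,"dy":0,"dz":0.001,"roll":0},{"claw":0.01,"dx":0,"dy":0,"dz":0.001,"roll":0},{"claw":0.01,"dx":0,"dy":0,"dz":0.001,"roll":0}]'
python3 - <<'E'
from h import *
s=r.sense(); a=np.radians(36);Rc=np.array([[np.cos(a),-np.sin(a)],[np.sin(a),np.cos(a)]]);print('tcp in calliper',((s['tcp_pos'][:2]-[.4915,.424])@Rc).round(4), s['contact_force'],s['moment'])
E
```

```text
time_s: 17.52
tcp_pos: [0.4917, 0.4558, 0.0155]
eef_rot: [-0.0, -0.309, 0.951, 0.001]
contact_force: [-1.1, 1.1, -0.6]
opening: 0.151
gripper_force: 30.0
tcp in calliper [0.0188 0.0257] [-1.11158305  1.14466103 -0.57139276] [ 0.46910705  0.10164289 -0.08273948]
```

The tab is gripped (14 mm opening). I'll slide in along tool −y, slowly near the end.

```bash
python3 -m creep '[{"claw":0.01,"dx":0,"dy":-0.002,"dz":0,"roll":0},{"claw":0.01,"dx":0,"dy":-0.006,"dz":0,"roll":0},{"claw":0.01,"dx":0,"dy":-0.011,"dz":0,"roll":0},{"claw":0.01,"dx":0,"dy":-0.016,"dz":0,"roll":0},{"claw":0.01,"dx":0,"dy":-0.021,"dz":0,"roll":0},{"claw":0.01,"dx":0,"dy":-0.026,"dz":0,"roll":0},{"claw":0.01,"dx":0,"dy":-0.03,"dz":0,"roll":0},{"claw":0.01,"dx":0,"dy":-0.033,"dz":0,"roll":0},{"claw":0.01,"dx":0,"dy":-0.035,"dz":0,"roll":0},{"claw":0.01,"dx":0,"dy":-0.037,"dz":0,"roll":0},{"claw":0.01,"dx":0,"dy":-0.039,"dz":0,"roll":0},{"claw":0.01,"dx":0,"dy":-0.041,"dz":0,"roll":0},{"claw":0.01,"dx":0,"dy":-0.042,"dz":0,"roll":0},{"claw":0.01,"dx":0,"dy":-0.043,"dz":0,"roll":0},{"claw":0.01,"dx":0,"dy":-0.044,"dz":0,"roll":0},{"claw":0.01,"dx":0,"dy":-0.044,"dz":0,"roll":0}]'
cat > g.py <<'E'
from h import *
s=r.sense(); M=q2R(s['eef_rot']); a=np.radians(36);Rc=np.array([[np.cos(a),-np.sin(a)],[np.sin(a),np.cos(a)]]);p=(s['tcp_pos'][:2]-[.4915,.424])@Rc
print('cal',p.round(4),'gap',(p[1]+.063).round(4),'F tool',(M.T@s['contact_force']).round(2),'m',(M.T@s['moment']).round(3),'tq',s['joint_torque'].round(2))
E
python3 g.py
```

```text
time_s: 19.52
tcp_pos: [0.518, 0.4193, 0.0155]
eef_rot: [-0.0, -0.309, 0.951, -0.0]
contact_force: [-3.1, 1.0, 1.6]
opening: 0.145
gripper_force: 30.0
cal [ 0.0186 -0.0194] gap 0.0436 F tool [ 1.94  2.59 -1.61] m [-0.676  0.179  0.127] tq [  1.67 -49.43 -10.17 -10.95   0.82   0.29   0.09]
```

```bash
python3 -m creep '[{"claw":0.01,"dx":0,"dy":-0.001,"dz":0,"roll":0},{"claw":0.01,"dx":0,"dy":-0.0015,"dz":0,"roll":0},{"claw":0.01,"dx":0,"dy":-0.002,"dz":0,"roll":0}]' >/dev/null; python3 g.py;  python3 -m creep '[{"claw":0.01,"dx":0,"dy":-0.0005,"dz":0,"roll":0},{"claw":0.01,"dx":0,"dy":-0.001,"dz":0,"roll":0}]' >/dev/null; python3 g.py
```

```text
cal [ 0.0187 -0.0211] gap 0.0419 F tool [ 2.33  2.82 -2.48] m [-0.719  0.252  0.118] tq [  1.96 -49.37  -9.9  -11.11   0.98   0.29   0.09]
cal [ 0.0187 -0.0219] gap 0.0411 F tool [ 2.41  4.44 -1.05] m [-0.873  0.339  0.068] tq [  2.44 -49.51  -9.56 -11.28   1.15   0.39   0.09]
```

```bash
python3 -m creep '[{"claw":0.01,"dx":0,"dy":-0.0005,"dz":0,"roll":0},{"claw":0.01,"dx":0,"dy":-0.0005,"dz":0,"roll":0}]' >/dev/null; python3 g.py
```

```text
cal [ 0.0186 -0.0219] gap 0.0411 F tool [ 2.87  4.12 -2.04] m [-1.044  0.281  0.135] tq [  3.01 -49.64  -9.26 -11.37   1.26   0.5    0.11]
```

Run:
```python
from h import *
d=shot('side'); P=proj(d,[.505,.40,.02])[0].astype(int); u,v=P
save('both2',cv2.resize(d['frame'][v-35:v+30,u-40:u+50],(720,520),interpolation=cv2.INTER_CUBIC))
```

```text
(no output)
```

View pics/both2.png

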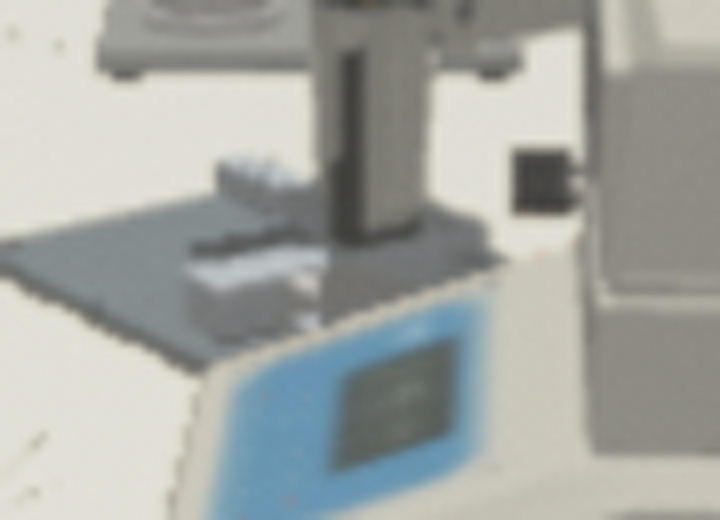

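Ten pictures viewed, so the rest is numeric. The jaw at crop (255,265) lies against the block, the travel has stalled at a gap near 41 mm, and the moment and joint torque are rising. I'll press on half a millimetre at a time.

```bash
for i in 1; do python3 -m creep '[{"claw":0.01,"dx":0,"dy":-0.0005,"dz":0,"roll":0},{"claw":0.01,"dx":0,"dy":-0.0005,"dz":0,"roll":0}]' >/dev/null; python3 g.py; done; python3 -m creep '[{"claw":0.01,"dx":0,"dy":-0.0005,"dz":0,"roll":0},{"claw":0.01,"dx":0,"dy":-0.0005,"dz":0,"roll":0}]' >/dev/null; python3 g.py
```

```text
cal [ 0.0187 -0.0219] gap 0.0411 F tool [ 1.3   6.64 -2.51] m [-1.07   0.312  0.105] tq [  3.43 -49.85  -9.05 -11.42   1.33   0.63   0.12]
cal [ 0.0187 -0.0218] gap 0.0412 F tool [ 1.4   6.12 -1.71] m [-1.195  0.221  0.127] tq [  3.86 -50.07  -8.83 -11.47   1.41   0.76   0.13]
```

It has stalled at about 6 N with both jaws on the block. I'll relax slightly, release the tab, and rise.

```bash
python3 -m creep '[{"claw":0.01,"dx":0,"dy":0.0004,"dz":0,"roll":0},{"claw":0.01,"dx":0,"dy":0.0008,"dz":0,"roll":0}]' >/dev/null; python3 g.py
python3 -m creep '[{"claw":0.03,"dx":0,"dy":0.0008,"dz":0,"roll":0},{"claw":0.05,"dx":0,"dy":0.0008,"dz":0,"roll":0},{"claw":0.05,"dx":0,"dy":0.0008,"dz":0,"roll":0},{"claw":0.05,"dx":0,"dy":0.0008,"dz":0,"roll":0},{"claw":0.05,"dx":0,"dy":0.0008,"dz":-0.01,"roll":0},{"claw":0.05,"dx":0,"dy":0.0008,"dz":-0.03,"roll":0},{"claw":0.05,"dx":0,"dy":0.0008,"dz":-0.06,"roll":0},{"claw":0.05,"dx":0,"dy":0.0008,"dz":-0.1,"roll":0},{"claw":0.05,"dx":0,"dy":0.0008,"dz":-0.14,"roll":0},{"claw":0.05,"dx":0,"dy":0.0008,"dz":-0.18,"roll":0},{"claw":0.05,"dx":0.0,"dy":-0.02,"dz":-0.21,"roll":0},{"claw":0.05,"dx":0.0,"dy":-0.05,"dz":-0.22,"roll":0},{"claw":0.05,"dx":0,"dy":-0.09,"dz":-0.22,"roll":0},{"claw":0.05,"dx":0,"dy":-0.13,"dz":-0.22,"roll":0},{"claw":0.05,"dx":0,"dy":-0.17,"dz":-0.22,"roll":0},{"claw":0.05,"dx":0,"dy":-0.19,"dz":-0.22,"roll":0},{"claw":0.05,"dx":0,"dy":-0.2,"dz":-0.22,"roll":0},{"claw":0.05,"dx":0,"dy":-0.2,"dz":-0.22,"roll":0}]'
cat > fin.py <<'E'
from h import *
import cal
d=shot('top'); 
for k,v in cal.calliper(d).items(): print(k,v)
f=d['frame'].astype(int); a=np.radians(36);Rc=np.array([[np.cos(a),-np.sin(a)],[np.sin(a),np.cos(a)]])
# brightness profile along calliper y at several x, on plane z=.03
for x in(-.028,-.022,-.015,-.008,-.002):
    ys=np.arange(-.11,.0,.004); P=np.c_[(np.array([.4915,.424])+np.c_[np.full(len(ys),x),ys]@Rc.T),np.full(len(ys),.031)]
    uv=proj(d,P).astype(np.float32); g=cv2.remap(d['frame'].mean(2).astype(np.float32),uv[:,0].reshape(1,-1),uv[:,1].reshape(1,-1),cv2.INTER_LINEAR)[0]
    print(x,g.astype(int).tolist())
E
python3 fin.py
```

```text
cal [ 0.0186 -0.0219] gap 0.0411 F tool [ 1.68  3.86 -0.85] m [-0.952  0.306  0.067] tq [  2.93 -49.58  -9.31 -11.34   1.24   0.47   0.12]
time_s: 23.45
tcp_pos: [0.6371, 0.2555, 0.2358]
eef_rot: [0.0, -0.309, 0.951, 0.001]
contact_force: [-0.5, 1.5, 0.0]
opening: 0.539
gripper_force: 0.0
base ((496.3952941894531, 426.7542419433594), (138.76925659179688, 230.1663818359375), 36.25571823120117)
low ((490.6454772949219, 422.54644775390625), (124.5763168334961, 230.53346252441406), 36.457454681396484)
jaw0 ((521.7442016601562, 391.870361328125), (119.79058837890625, 110.88188171386719), 36.034568786621094, 1052)
jaw1 ((474.15972900390625, 541.08056640625), (3.1881015300750732, 0.0), 131.18923950195312, 2)
jaw2 ((478.6767272949219, 528.0172729492188), (0.0, 0.0), 0.0, 1)
tab ((520.4364013671875, 413.44354248046875), (32.02275085449219, 11.009994506835938), 40.47947692871094, 65, np.float64(0.06105445532337097))
-0.028 [139, 139, 132, 165, 195, 196, 195, 194, 191, 168, 158, 154, 158, 164, 163, 156, 156, 160, 157, 171, 191, 191, 191, 192, 189, 151, 140, 140]
-0.022 [139, 139, 135, 168, 194, 196, 196, 194, 189, 192, 195, 194, 194, 195, 196, 194, 194, 194, 188, 181, 191, 191, 191, 191, 189, 153, 141, 142]
-0.015 [138, 139, 136, 168, 194, 195, 195, 194, 188, 183, 195, 194, 196, 195, 195, 194, 193, 193, 191, 178, 189, 191, 191, 190, 188, 150, 139, 141]
-0.008 [137, 139, 130, 165, 193, 195, 195, 193, 190, 183, 191, 192, 193, 194, 195, 194, 193, 193, 192, 181, 189, 190, 191, 190, 190, 154, 141, 142]
-0.002 [137, 138, 131, 166, 194, 194, 194, 194, 191, 189, 192, 192, 192, 193, 195, 195, 195, 194, 184, 170, 189, 190, 190, 190, 187, 154, 141, 142]
```

Run:
```python
from h import *
I=np.mean([shot('top')['frame'].mean(2) for _ in range(6)],0).astype(np.float32); d=shot('top')
a=np.radians(36.1);Rc=np.array([[np.cos(a),-np.sin(a)],[np.sin(a),np.cos(a)]])
ys=np.arange(-.081,-.026,.001); print('y',(ys*1000).round().astype(int).tolist())
for x0 in(-.023,-.014,-.005):
    G=[]
    for x in np.arange(x0-.003,x0+.0031,.001):
        P=np.c_[(np.array([.4915,.424])+np.c_[np.full(len(ys),x),ys]@Rc.T),np.full(len(ys),.031)]
        uv=proj(d,P).astype(np.float32); G.append(cv2.remap(I,uv[:,0].reshape(1,-1),uv[:,1].reshape(1,-1),cv2.INTER_LINEAR)[0])
    g=np.mean(G,0); print(x0,g.astype(int).tolist(),'deficit fixed %.1f mov %.1f'%((193-g[:14]).clip(0).sum(),(192-g[-20:]).clip(0).sum()))
s=r.sense();print(s['time_s'])
```

```text
y [-81, -80, -79, -78, -77, -76, -75, -74, -73, -72, -71, -70, -69, -68, -67, -66, -65, -64, -63, -62, -61, -60, -59, -58, -57, -56, -55, -54, -53, -52, -51, -50, -49, -48, -47, -46, -45, -44, -43, -42, -41, -40, -39, -38, -37, -36, -35, -34, -33, -32, -31, -30, -29, -28, -27, -26]
-0.023 [194, 193, 192, 190, 188, 186, 187, 188, 191, 192, 193, 192, 192, 192, 192, 192, 192, 192, 192, 192, 193, 193, 194, 194, 194, 194, 194, 194, 193, 192, 192, 192, 191, 191, 191, 191, 191, 191, 192, 192, 192, 192, 190, 187, 182, 178, 177, 179, 183, 187, 190, 191, 191, 191, 191, 191] deficit fixed 27.3 mov 72.2
-0.014 [194, 193, 191, 188, 185, 182, 181, 183, 187, 190, 192, 193, 194, 194, 194, 194, 194, 194, 194, 194, 194, 194, 195, 195, 195, 195, 195, 194, 194, 194, 194, 194, 193, 193, 193, 193, 193, 193, 193, 193, 193, 193, 192, 190, 187, 183, 180, 179, 182, 185, 188, 190, 191, 191, 191, 191] deficit fixed 53.1 mov 63.4
-0.005 [193, 193, 192, 191, 189, 187, 186, 186, 188, 190, 191, 191, 192, 192, 192, 192, 192, 192, 192, 193, 193, 193, 194, 194, 194, 194, 195, 195, 195, 195, 195, 195, 195, 194, 194, 194, 194, 194, 194, 194, 194, 193, 192, 188, 183, 178, 176, 177, 180, 184, 187, 189, 190, 190, 190, 190] deficit fixed 37.0 mov 87.1
23.85
```

Run:
```python
from bench import r
print(r.job_done())
```

```text
the job is handed in; nothing more can be done
None
```

The larger block lies flat on the calliper base and the movable jaw is closed on its 40 mm sides; I handed in at about 24 s, after the jaw stalled at about 6 N. The top view shows only thin seams at both faces but can't rule out a few tenths of a mm at the movable jaw. The calliper did not shift measurably, and the smaller block was not touched.

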